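Find the rough press blank by its drag

ROBOT

A 7-joint arm with a two-finger parallel gripper is mounted at the origin on the work surface. World frame = base frame: x ahead of the robot, y to its left, z up, the work surface at z = 0. Lengths are in mm, angles in rad, forces in N, time in s.
With the tool pointing down it reaches from about 400 to 875 mm from the base axis. Payload 4.4 kg.
Tool frame: the origin (TCP) lies at the very end of the fingers, on their centre line; the grasp point (between the pads) lies r.grip_point_offset behind it (r.grip_point_offset is the distance from the TCP to the grasp point, in mm); z points along the fingers, y is the direction in which the jaws open and shut (so a half turn about z gives the same grasp; the last joint's range is limited). The gripper opens to 85 mm and grips with 20 to 120 N. Pads are 22 mm wide; open, the fingers measure 114 mm over their backs; the gripper's body (76 mm by 85 mm) begins 54 mm behind the grasp point. The pads swing forward as they close: fully open they stand 13 mm farther back than shut.
Start: joints at [-1.177, 0.628, 0.038, 1.517, -0.027, 0.996, -0.02], TCP at [288.429, 582.517, 231.313] pointing down, gripper open.
Joint ranges: [-3.06, 3.06], [-0.37, 2.12], [-1.25, 1.32], [0.18, 2.47], [-1.1, 4.24], [0.23, 1.98], [-2.94, 2.94]. Speed limits (rad/s): [2.57, 2.57, 3.14, 3.14, 3.14, 3.14, 3.14].

INTERFACE

Orientations are given as a rotation vector (axis times angle).
In Python, from bench import r, cams gives the robot as it stands. The module is installed in compiled form; this text tells all that it offers.
- The arm moves only by the shell command python3 -m jog 'ROWS' [OPENING]. ROWS is JSON, a list of rows, each an object with "linear": the shift along the world's x, y, z in cm, a list of three; "rot": the turn, a rotation vector about the world's x, y, z in rad, a list of three. In form: [{"linear": [tx, ty, tz], "rot": [wx, wy, wz]}, ...]. A call has 1 to 8 rows; each row is the pose to reach, as a shift and turn from the pose commanded when the call began; what a row does not reach only later rows make up. A row lasts 1/10 s, in which the tool goes at most 50 mm and 8.59 degrees, less where a joint would pass 70% of its speed; a pose out of reach is approached as far as the arm can. A call with a gripper value outside its range is refused whole. OPENING is the closure, from 0 (fully open) to 1 (shut), set as the call begins (- or left out, the last holds). The fingers move at their own pace and stop on an object; the grip force is fixed at half the most. Time passes only in rows, so rows that repeat a pose let the fingers close. It gives the time, the measured TCP pose, the force and the opening at its end, in the units of the state.
- r.get_obs(): the state, without advancing time (a new reading comes with each control period).
- cams.get_image(name): name is "scene" or "side" or "wrist"; returns (picture, depth): 420x560x3 uint8, blue, green, red; 420x560 float32, mm along the optical axis (not along the pixel's ray), 0 where there is no reading.
- cams.calibration(name): a dict with "fx", "fy", "cx", "cy" (pixels), "k1" (the pictures are not rectified: a ray, as slopes to the right and down, at radius r is drawn at 1 + k1 r^2 times it, then the intrinsics apply), "camera_from_world" (4x4, takes a point from world to camera coordinates); the wrist camera has in their place "mount" (4x4, takes a point from camera to tool coordinates, whose origin is the TCP and whose axes are the flange's). Camera axes: x right, y down, z forward; pixel columns grow to the right and rows downward; lengths in mm; the calibration is good to about 2 mm. A picture is of the moment at which its call begins: read the wrist's pose just before it. calibration takes no time and is no camera call.
- r.close_job(): hands the job in, once; it reports no verdict.
Trained networks look in the newest picture that a camera, given by its name, has taken for a name from the list of things; names that differ only in an ending like _2 or _b are one class to them, and where a whole thing is asked for, a point or a joint stands for the part that bears it (a point fixed in the world has none). Each returns a list of dicts, best first, with "p" (0 to 1); they miss things now and then, are a little off and sometimes report something else, mostly with a low value. They report only what shows in the picture. A call takes as long as a camera call. They do not tell look-alikes from the thing itself.
- cams.search_frame(camera, query): "box" ([left, top, right, bottom] as shares, 0 to 1, of the picture: columns of its width, rows of its height, round what is visible of it).
- cams.tip_of(camera, query): "at" ([row, column] as shares, 0 to 1, of the picture: columns of its width, rows of its height: a listed point, or the origin of a listed thing).
The state is a dict: "clock": time; "q": joint angles; "joint_vel": joint speeds; "joint_efforts": joint torques, N m; "ee_pos": TCP position; "ee_rot": TCP orientation; "force": force on the tool from outside, world axes, zero at the start; "wrist_torque": the same for the moment, N m; "gripper_width": finger opening in mm.
Only numpy, scipy, OpenCV 4.12 (cv2) and the standard library are available. Lean on these libraries where they do the work, as an engineer would, in place of code of your own. Each camera call takes 0.05 s, during which the arm holds its last target.

TASK

One of the three identical-looking steel press blanks on the stone plate still has a rough-ground underside; the other two are polished. Slide the blanks a few centimetres across the plate, one at a time, to feel their drag, until you have slid the rough one; then lift it off and set it down gently, flat in the grey tray. The polished blanks stay lying on the plate and are never lifted.

Things in the scene. Friction and masses are not known exactly. Their poses are not given: they have to be found in the camera images.
- blank_a: Plain turned steel disc, 56 mm across, 36 mm tall, 0.6 to 0.8 kg, standing flat on the plate. Origin: centre of its underside; z up along its axis. The three blanks look the same; their names do not tell which is rough. Pushed slowly and level, a polished one drags with less than 1.5 N, the rough one with 3.5 to 14 N (least if pushed low).
- blank_b: Blank, same size and looks as blank_a. The three stand about 95 mm apart in a row, roughly along y, on a fixed white stone plate: 240 mm in x, 360 mm in y, turned by up to 0.25 rad, its top 15 mm above the bench.
- blank_c: Blank, same size and looks as blank_a. All three start with their centres at least 75 mm from the plate's near edge and 115 mm from its far edge, so a slide of 40 mm straight away from the robot (+x) keeps a blank well on the plate and clear of the others.
- tray: Fixed, empty, shallow grey tray, 150 x 150 mm outside, 16 mm tall, walls and floor 4 mm thick, to the left (+y) of the plate. Origin: centre of its underside on the bench; the floor on which the blank comes to lie is 4 mm above it.
Mind the look-alikes: they are no part of the job. Leave any purple look-alike of the blank_b alone.

How it is judged:
By the outcome, as a careful person would: the job done as asked, in the order asked, and still so for the second after the job is handed in, with the robot touching nothing.
It also fails if it takes over 56 s, if anything falls off the work surface, if the arm or the gripper's body presses on something with over 40 N, if the wrist force passes 120 N, or if a joint passes its speed limit or range.

## Working session

There is one attempt and no reset: what is moved stays moved. The work goes in short steps, Python scripts to look and compute and a shell command to move; the robot and the scene stay as the last step left them, time stands still between calls to the robot, and variables do not carry over. Pictures are saved under pics/ and viewed, and the job is handed in when it is done.

```bash
mkdir -p pics
cat > h.py <<'E'
import numpy as np, cv2
from bench import r, cams
from scipy.spatial.transform import Rotation as R
def cam_T(name,obs=None):
    c=cams.calibration(name)
    if 'mount' in c:
        o=obs or r.get_obs()
        T=np.eye(4);T[:3,:3]=R.from_rotvec(o['ee_rot']).as_matrix();T[:3,3]=o['ee_pos']
        return c,T@np.array(c['mount'])
    return c,np.linalg.inv(np.array(c['camera_from_world']))
def ray(c,u,v):
    xd=(u-c['cx'])/c['fx'];yd=(v-c['cy'])/c['fy'];x,y=xd,yd
    for _ in range(20):
        s=1+c['k1']*(x*x+y*y);x,y=xd/s,yd/s
    return np.array([x,y,np.ones_like(x)])
def world(c,T,u,v,d):
    p=ray(c,np.float64(u),np.float64(v))*d
    return T[:3,:3]@p+T[:3,3]
def onplane(c,T,u,v,z):
    d=T[:3,:3]@ray(c,np.float64(u),np.float64(v)); o=T[:3,3]
    return o+d*(z-o[2])/d[2]
E
python3 - <<'E'
from h import *
o=r.get_obs();print({k:np.round(v,3).tolist() for k,v in o.items()}, r.grip_point_offset)
for n in ['scene','side','wrist']:
    im,d=cams.get_image(n);cv2.imwrite(f'pics/{n}0.png',im);np.save(f'pics/{n}0.npy',d)
    if n!='wrist':print(n,np.round(cam_T(n)[1],2).tolist())
    for x in cams.search_frame(n,'blank_a')+cams.search_frame(n,'tray'):print(n,x)
print(cams.calibration('wrist'))
E
```

```text
{'clock': 0.0, 'q': [-1.177, 0.629, 0.038, 1.518, -0.027, 0.996, -0.02], 'joint_vel': [-0.002, 0.001, -0.0, -0.0, -0.0, 0.0, -0.0], 'joint_efforts': [0.002, -56.34, 1.226, -19.345, 0.011, 0.01, -0.0], 'ee_pos': [288.13, 581.952, 230.384], 'ee_rot': [-0.716, -3.059, 0.003], 'force': [0.65, 0.3, -0.459], 'wrist_torque': [-0.001, 0.002, -0.007], 'gripper_width': 85.576} 18.700000000000003
scene [[-0.62, 0.52, -0.59, 1210.64], [0.78, 0.39, -0.48, 542.32], [-0.02, -0.76, -0.65, 837.83], [0.0, 0.0, 0.0, 1.0]]
scene {'box': [0.2564, 0.4098, 0.3002, 0.471], 'p': 0.96}
scene {'box': [0.4636, 0.5, 0.507, 0.5602], 'p': 0.86}
scene {'box': [0.3761, 0.4267, 0.4182, 0.4767], 'p': 0.81}
scene {'box': [0.4125, 0.4679, 0.4477, 0.5286], 'p': 0.67}
scene {'box': [0.4468, 0.356, 0.4861, 0.4107], 'p': 0.54}
scene {'box': [0.5696, 0.6017, 0.7291, 0.7814], 'p': 0.58}
scene {'box': [0.4171, 0.4688, 0.4463, 0.5329], 'p': 0.35}
side [[0.91, -0.24, 0.33, 190.37], [-0.4, -0.49, 0.77, -737.47], [-0.02, -0.84, -0.54, 546.54], [0.0, 0.0, 0.0, 1.0]]
side {'box': [0.6511, 0.7388, 0.7198, 0.846], 'p': 0.96}
side {'box': [0.7398, 0.705, 0.808, 0.7998], 'p': 0.84}
side {'box': [0.5679, 0.5317, 0.6086, 0.601], 'p': 0.76}
side {'box': [0.5241, 0.4852, 0.5752, 0.5452], 'p': 0.69}
side {'box': [0.4311, 0.6862, 0.4889, 0.759], 'p': 0.64}
side {'box': [0.5759, 0.5974, 0.6238, 0.6736], 'p': 0.62}
side {'box': [0.4287, 0.3788, 0.5486, 0.4643], 'p': 0.75}
{'fx': 349.29202451963636, 'fy': 349.29202451963636, 'cx': 283.25293095976104, 'cy': 211.3475027406965, 'k1': -0.0574880224095583, 'mount': array([[-9.29864404e-04, -9.52886473e-01, -3.03325741e-01,
         7.68736440e+01],
       [ 9.99999219e-01, -1.13943944e-03,  5.13945023e-04,
         5.07803577e-01],
       [-8.35352574e-04, -3.03325026e-01,  9.52886788e-01,
        -1.43681509e+02],
       [ 0.00000000e+00,  0.00000000e+00,  0.00000000e+00,
         1.00000000e+00]])}
```

View pics/scene0.png

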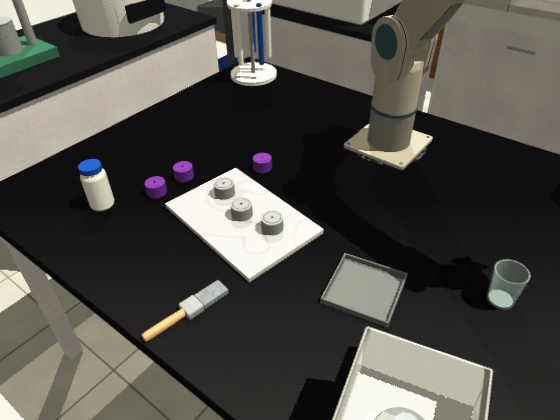

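View pics/side0.png

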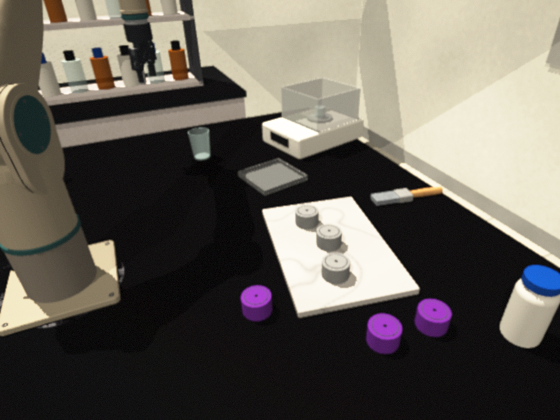

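Run:
```python
from h import *
B={'scene':[[0.2564, 0.4098, 0.3002, 0.471],[0.4636, 0.5, 0.507, 0.5602],[0.3761, 0.4267, 0.4182, 0.4767],[0.4125, 0.4679, 0.4477, 0.5286],[0.4468, 0.356, 0.4861, 0.4107],[0.5696, 0.6017, 0.7291, 0.7814]],
'side':[[0.6511, 0.7388, 0.7198, 0.846],[0.7398, 0.705, 0.808, 0.7998],[0.5679, 0.5317, 0.6086, 0.601],[0.5241, 0.4852, 0.5752, 0.5452],[0.4311, 0.6862, 0.4889, 0.759],[0.5759, 0.5974, 0.6238, 0.6736],[0.4287, 0.3788, 0.5486, 0.4643]]}
for n in B:
    c,T=cam_T(n);d=np.load(f'pics/{n}0.npy')
    for b in B[n]:
        u=(b[0]+b[2])*280;v=(b[1]+b[3])*210
        # all depth points in box, above z
        us,vs=np.meshgrid(np.arange(int(b[0]*560)-6,int(b[2]*560)+7),np.arange(int(b[1]*420)-6,int(b[3]*420)+7))
        dd=d[vs,us];m=dd>0
        P=np.array([world(c,T,a,e,f) for a,e,f in zip(us[m],vs[m],dd[m])])
        z=np.percentile(P[:,2],95);tp=P[abs(P[:,2]-z)<5]
        print(n,int(u),int(v),'top z',round(z),'n',len(tp),'min/max',tp[:,:2].min(0).round(),tp[:,:2].max(0).round(),'med',np.median(tp,0).round())
```

```text
scene 155 184 top z 36 n 223 min/max [ 523. -422.] [ 633. -368.] med [ 605. -395.   35.]
scene 271 222 top z 51 n 282 min/max [508. -64.] [565.  -8.] med [539. -34.  50.]
scene 222 189 top z 51 n 309 min/max [ 479. -254.] [ 567. -126.] med [ 518. -216.   50.]
scene 240 209 top z 51 n 258 min/max [ 515. -160.] [ 572. -103.] med [ 546. -130.   50.]
scene 261 161 top z 36 n 177 min/max [ 308. -264.] [ 369. -207.] med [ 341. -233.   35.]
scene 363 290 top z 13 n 638 min/max [468. 155.] [647. 333.] med [573. 247.  13.]
side 383 332 top z 37 n 741 min/max [ 476. -418.] [ 533. -362.] med [ 503. -392.   36.]
side 433 316 top z 37 n 663 min/max [ 574. -425.] [ 631. -370.] med [ 600. -399.   36.]
side 329 237 top z 52 n 452 min/max [ 486. -229.] [ 568. -102.] med [ 531. -143.   51.]
side 307 216 top z 52 n 377 min/max [ 507. -142.] [561.  -9.] med [532. -49.  52.]
side 257 303 top z 37 n 562 min/max [ 308. -263.] [ 363. -208.] med [ 335. -238.   37.]
side 335 266 top z 52 n 451 min/max [ 477. -254.] [ 533. -198.] med [ 503. -230.   51.]
side 273 177 top z 14 n 418 min/max [468. 154.] [732. 359.] med [577. 236.  13.]
```

Run:
```python
from h import *
from scipy.optimize import least_squares
C={}
for n in ['scene','side']:
    c,T=cam_T(n);d=np.load(f'pics/{n}0.npy')
    us,vs=np.meshgrid(np.arange(560),np.arange(420));m=d>0
    p=ray(c,us[m].astype(float),vs[m].astype(float))*d[m];P=(T[:3,:3]@p).T+T[:3,3];C[n]=P
    for q in [(505,-226),(541,-131),(536,-36)]:
        k=P[(np.hypot(P[:,0]-q[0],P[:,1]-q[1])<45)&(P[:,2]>44)&(P[:,2]<58)]
        (x,y),rr=cv2.minEnclosingCircle(k[:,:2].astype(np.float32))
        print(n,q,'circ',round(x,1),round(y,1),round(rr,1),'z',np.median(k[:,2]).round(1),len(k))
    k=P[(P[:,2]>9)&(P[:,2]<19)&(P[:,0]>380)&(P[:,0]<720)&(P[:,1]>-330)&(P[:,1]<80)]
    print('plate',cv2.minAreaRect(k[:,:2].astype(np.float32)),np.median(k[:,2]))
    k=P[(P[:,2]>10)&(P[:,2]<20)&(P[:,0]>420)&(P[:,0]<690)&(P[:,1]>120)&(P[:,1]<370)]
    print('tray',cv2.minAreaRect(k[:,:2].astype(np.float32)),np.percentile(k[:,2],[50,95]))
    k=P[(P[:,2]>1)&(np.hypot(P[:,0]-561,P[:,1]-243)<40)];print('floor z',np.median(k[:,2]))
im=cv2.imread('pics/scene0.png')[140:290,120:400];cv2.imwrite('pics/crop.png',cv2.resize(im,None,fx=2.8,fy=2.8,interpolation=2))
```

```text
scene (505, -226) circ 507.1 -226.8 31.3 z 49.7 237
scene (541, -131) circ 544.0 -131.1 29.4 z 49.7 274
scene (536, -36) circ 537.0 -36.4 29.9 z 49.8 295
plate ((547.8779296875, -130.91209411621094), (365.9349060058594, 243.24635314941406), 79.72714233398438) 13.8078149141636
tray ((558.6995239257812, 243.1211700439453), (154.6573944091797, 152.14938354492188), 12.147879600524902) [13.79936659 16.68017733]
floor z 3.115905226224811
side (505, -226) circ 503.6 -224.8 29.9 z 51.4 481
side (541, -131) circ 541.6 -131.9 29.7 z 51.4 353
side (536, -36) circ 534.3 -35.9 29.2 z 51.4 292
plate ((545.8755493164062, -128.9406280517578), (364.31646728515625, 240.6953125), 79.75333404541016) 15.213665172437175
tray ((586.8624267578125, 253.51339721679688), (233.99465942382812, 165.1585235595703), 19.439376831054688) [14.06122736 17.87234527]
floor z 4.916302474797874
```

View pics/crop.png

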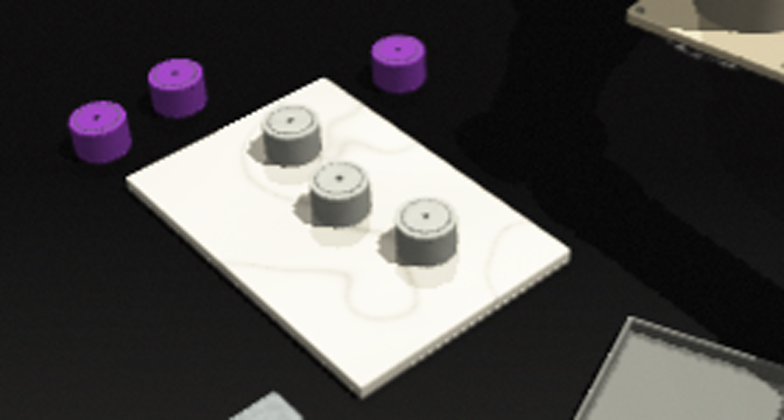

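Candidates (scene picture): the grey discs on the white plate are at (224,188), (241,209) and (272,222). The purple discs on the bench are at (155,187), (183,172) and (262,162). The crop confirms that the three grey ones are the blanks. They sit at about A(505,-226), B(543,-131.5) and C(535.5,-36), with tops at z≈51 in both views. The tray centre is about (559,243). I'll straddle each blank with the jaws along x and push it with the near finger, starting with C, the nearest.

```bash
python3 -m jog '[{"linear":[14,-35,0],"rot":[0,0,-1.0]},{"linear":[14,-35,0],"rot":[0,0,-1.0]},{"linear":[14,-35,0],"rot":[0,0,-1.0]},{"linear":[14,-35,0],"rot":[0,0,-1.0]},{"linear":[14,-35,0],"rot":[0,0,-1.0]},{"linear":[14,-35,0],"rot":[0,0,-1.0]},{"linear":[14,-35,0],"rot":[0,0,-1.0]},{"linear":[14,-35,0],"rot":[0,0,-1.0]}]' 0.1
python3 -c "
from h import *
o=r.get_obs();print(o['clock'],o['ee_pos'],R.from_rotvec(o['ee_rot']).as_matrix().round(3),o['force'],o['gripper_width'])"
```

```text
clock: 1.25
ee_pos: [429.8, 228.1, 231.8]
ee_rot: [2.102, 2.332, -0.0]
force: [1.3, -0.2, 0.6]
gripper_width: 76.8
1.25 [429.84393742 228.05582302 231.7978748 ] [[-0.104  0.995  0.001]
 [ 0.995  0.104 -0.001]
 [-0.002  0.001 -1.   ]] [ 1.3236205  -0.18793786  0.64038625] 76.76139815932862
```

```bash
python3 -m jog '[{"linear":[10.7,-26.8,0],"rot":[0,0,-0.1]},{"linear":[10.7,-26.8,0],"rot":[0,0,-0.1]},{"linear":[10.7,-26.8,0],"rot":[0,0,-0.1]},{"linear":[10.7,-26.8,0],"rot":[0,0,-0.1]},{"linear":[10.7,-26.8,0],"rot":[0,0,-0.1]},{"linear":[10.7,-26.8,0],"rot":[0,0,-0.1]},{"linear":[10.7,-26.8,-5],"rot":[0,0,-0.1]},{"linear":[10.7,-26.8,-10],"rot":[0,0,-0.1]}]' 0.1
python3 - <<'E'
from h import *
im,d=cams.get_image('wrist');cv2.imwrite('pics/w1.png',im)
o=r.get_obs();print(o['ee_pos'],R.from_rotvec(o['ee_rot']).as_matrix().round(3).tolist(),o['force'])
c,T=cam_T('wrist')
us,vs=np.meshgrid(np.arange(560),np.arange(420));m=d>0
p=ray(c,us[m].astype(float),vs[m].astype(float))*d[m];P=(T[:3,:3]@p).T+T[:3,3]
for q in [(505,-226),(543,-131),(536,-36)]:
    k=P[(np.hypot(P[:,0]-q[0],P[:,1]-q[1])<40)&(P[:,2]>44)&(P[:,2]<58)]
    if len(k)>50:
        (x,y),rr=cv2.minEnclosingCircle(k[:,:2].astype(np.float32));print(q,x,y,rr,np.median(k[:,2]),len(k))
E
```

```text
clock: 2.05
ee_pos: [537.6, -37.4, 131.6]
ee_rot: [2.209, 2.227, 0.006]
force: [0.2, 1.6, -0.7]
gripper_width: 76.9
[530.83760903 -35.78023231 122.77923258] [[-0.01, 1.0, -0.012], [1.0, 0.01, -0.0], [-0.0, -0.012, -1.0]] [-2.28677841  0.89732955 -5.59635792]
(543, -131) 533.9197998046875 -126.29485321044922 26.531784057617188 44.275902947843264 575
(536, -36) 527.5736083984375 -31.65323829650879 27.372669219970703 44.36428372465181 1529
```

View pics/w1.png

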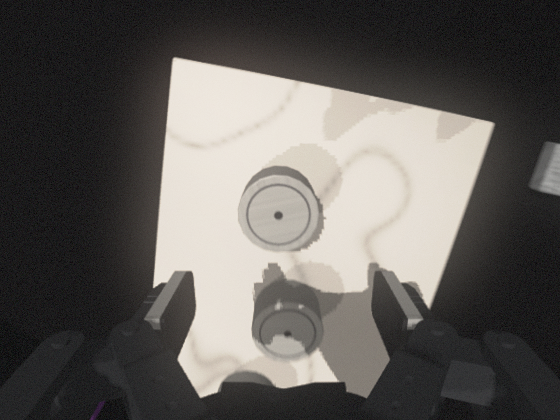

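Wrist picture: C at (288,330), midway between the fingertips (~170–400); B stands at (280,213). Now lowering around C.

```bash
python3 -m jog '[{"linear":[0,0,-3],"rot":[0,0,0]},{"linear":[0,0,-6],"rot":[0,0,0]},{"linear":[0,0,-9],"rot":[0,0,0]},{"linear":[0,0,-10.5],"rot":[0,0,0]},{"linear":[0,0,-11.3],"rot":[0,0,0]},{"linear":[0,0,-11.3],"rot":[0,0,0]},{"linear":[0,0,-11.3],"rot":[0,0,0]}]'
python3 - <<'E'
from h import *
o=r.get_obs();print(o['ee_pos'],o['force'])
im,d=cams.get_image('wrist');cv2.imwrite('pics/w2.png',im)
im,d=cams.get_image('side');cv2.imwrite('pics/s2.png',cv2.resize(im[150:330,200:440],None,fx=3,fy=3))
E
```

```text
clock: 2.8
ee_pos: [536.3, -35.5, 19.4]
ee_rot: [2.208, 2.233, 0.002]
force: [0.5, -0.0, -0.7]
gripper_width: 76.8
[536.29410753 -35.4529365   19.40697875] [ 0.48972477 -0.00298312 -0.68807863]
```

View pics/s2.png

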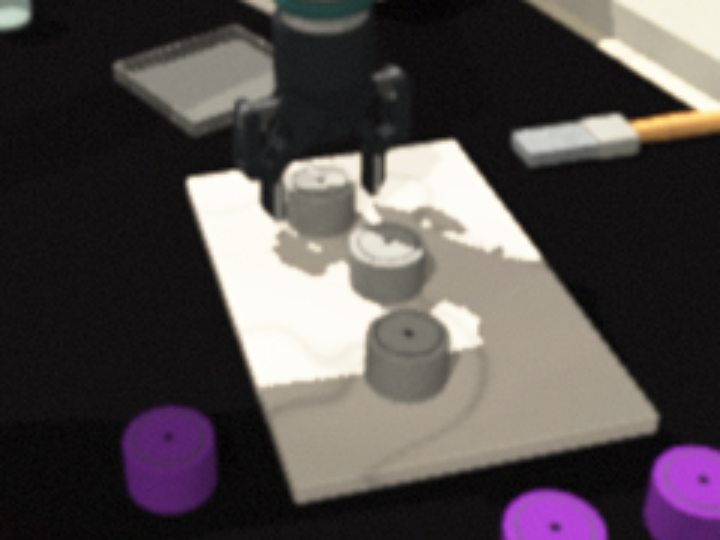

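View pics/w2.png

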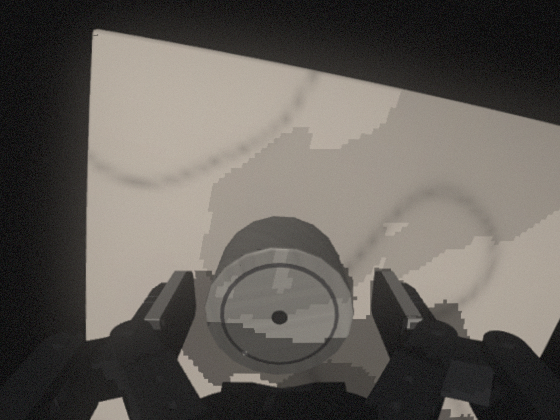

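Jaws straddle C cleanly, with about 10 mm free on each side. Pushing +x slowly.

```bash
python3 -m jog '[{"linear":[0.3,0,0],"rot":[0,0,0]},{"linear":[0.6,0,0],"rot":[0,0,0]},{"linear":[0.9,0,0],"rot":[0,0,0]},{"linear":[1.2,0,0],"rot":[0,0,0]},{"linear":[1.5,0,0],"rot":[0,0,0]},{"linear":[1.8,0,0],"rot":[0,0,0]},{"linear":[2.1,0,0],"rot":[0,0,0]},{"linear":[2.4,0,0],"rot":[0,0,0]}]'
python3 -m jog '[{"linear":[0.3,0,0],"rot":[0,0,0]},{"linear":[0.6,0,0],"rot":[0,0,0]},{"linear":[0.9,0,0],"rot":[0,0,0]}]'
python3 -m jog '[{"linear":[0.3,0,0],"rot":[0,0,0]},{"linear":[0.6,0,0],"rot":[0,0,0]}]'
python3 -m jog '[{"linear":[0.3,0,0],"rot":[0,0,0]}]'
```

```text
clock: 3.7
ee_pos: [559.6, -35.5, 18.2]
ee_rot: [-2.209, -2.233, 0.0]
force: [-0.1, -0.3, 0.3]
gripper_width: 77.0
clock: 4.0
ee_pos: [568.6, -35.5, 18.3]
ee_rot: [-2.209, -2.233, 0.0]
force: [-0.8, 1.0, 0.1]
gripper_width: 76.7
clock: 4.2
ee_pos: [574.7, -35.5, 18.3]
ee_rot: [-2.209, -2.234, -0.0]
force: [-0.6, 1.0, 0.3]
gripper_width: 77.0
clock: 4.3
ee_pos: [577.6, -35.5, 18.3]
ee_rot: [-2.209, -2.233, -0.0]
force: [-0.8, 0.0, -0.1]
gripper_width: 77.0
```

```bash
python3 -m jog '[{"linear":[-1,0,0],"rot":[0,0,0]},{"linear":[-1,0,3],"rot":[0,0,0]},{"linear":[-1,0,6.5],"rot":[0,0,0]},{"linear":[-2.5,-4,6.5],"rot":[0,0,0]},{"linear":[-3.5,-8,6.5],"rot":[0,0,0]},{"linear":[-3.5,-9.6,6.5],"rot":[0,0,0]},{"linear":[-3.5,-9.6,6.5],"rot":[0,0,0]},{"linear":[-3.5,-9.6,6.5],"rot":[0,0,0]}]'
python3 - <<'E'
from h import *
o=r.get_obs();print(o['ee_pos'],o['force'])
for n in ['wrist','side']:
    c,T=cam_T(n)
    im,d=cams.get_image(n);cv2.imwrite(f'pics/{n}3.png',im)
    us,vs=np.meshgrid(np.arange(560),np.arange(420));m=d>0
    p=ray(c,us[m].astype(float),vs[m].astype(float))*d[m];P=(T[:3,:3]@p).T+T[:3,3]
    for q in [(505,-226),(543,-131),(566,-36)]:
        k=P[(np.hypot(P[:,0]-q[0],P[:,1]-q[1])<40)&(P[:,2]>47)&(P[:,2]<55)]
        if len(k)>50:
            (x,y),rr=cv2.minEnclosingCircle(k[:,:2].astype(np.float32));print(n,q,x,y,rr,np.median(k[:,2]),len(k))
E
```

```text
clock: 5.1
ee_pos: [542.2, -130.6, 83.3]
ee_rot: [-2.209, -2.233, -0.001]
force: [-0.7, -0.1, 0.5]
gripper_width: 76.9
[ 542.20761584 -130.63193908   83.3055891 ] [-0.66435187 -0.09436225  0.50685735]
wrist (505, -226) 507.14080810546875 -218.930908203125 27.258014678955078 52.13101736750045 2869
wrist (543, -131) 542.8765869140625 -129.2592315673828 28.088302612304688 52.35330686316949 7598
wrist (566, -36) 569.30029296875 -33.54127502441406 27.951753616333008 52.412304006866876 11282
side (505, -226) 504.7428894042969 -226.98008728027344 28.97800636291504 51.436487780231005 448
side (543, -131) 542.7774658203125 -131.6820068359375 29.63154411315918 51.54674035158126 325
side (566, -36) 570.6649169921875 -37.47868728637695 28.430818557739258 51.50947776970895 166
```

View pics/side3.png

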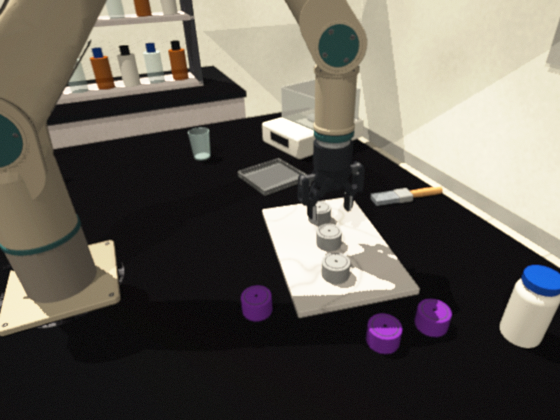

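View pics/wrist3.png

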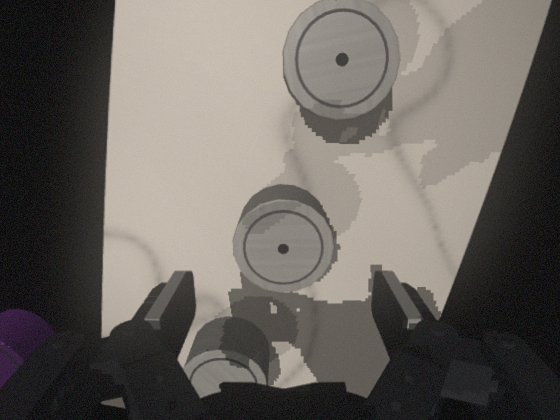

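C has slid 34 mm to (570,-36) with a drag of about 0.7 N, so it is polished. The wrist picture shows C at (342,58), B at (284,248) and A at (228,375). B is centred between the jaws, so I'll lower and push it.

```bash
python3 -m jog '[{"linear":[0,0,-2.5],"rot":[0,0,0]},{"linear":[0,0,-5],"rot":[0,0,0]},{"linear":[0,0,-6.5],"rot":[0,0,0]},{"linear":[0,0,-6.5],"rot":[0,0,0]},{"linear":[0,0,-6.5],"rot":[0,0,0]}]'
python3 -m jog '[{"linear":[0.3,0,0],"rot":[0,0,0]},{"linear":[0.6,0,0],"rot":[0,0,0]},{"linear":[0.9,0,0],"rot":[0,0,0]},{"linear":[1.2,0,0],"rot":[0,0,0]},{"linear":[1.5,0,0],"rot":[0,0,0]},{"linear":[1.8,0,0],"rot":[0,0,0]},{"linear":[2.1,0,0],"rot":[0,0,0]},{"linear":[2.4,0,0],"rot":[0,0,0]}]'
python3 -m jog '[{"linear":[0.3,0,0],"rot":[0,0,0]},{"linear":[0.6,0,0],"rot":[0,0,0]},{"linear":[0.9,0,0],"rot":[0,0,0]}]'
python3 -m jog '[{"linear":[0.3,0,0],"rot":[0,0,0]},{"linear":[0.6,0,0],"rot":[0,0,0]}]'
python3 -m jog '[{"linear":[0.3,0,0],"rot":[0,0,0]}]'
```

```text
clock: 5.7
ee_pos: [542.6, -130.9, 18.4]
ee_rot: [-2.208, -2.234, -0.0]
force: [0.1, 0.1, -0.1]
gripper_width: 77.0
clock: 6.5
ee_pos: [566.5, -131.5, 18.2]
ee_rot: [-2.209, -2.233, 0.0]
force: [-2.0, 0.8, -0.7]
gripper_width: 76.8
clock: 6.8
ee_pos: [575.7, -131.4, 18.3]
ee_rot: [-2.209, -2.234, -0.0]
force: [-1.7, 1.0, 0.6]
gripper_width: 77.1
clock: 7.0
ee_pos: [581.7, -131.5, 18.3]
ee_rot: [-2.209, -2.234, 0.0]
force: [-1.1, -0.5, -0.3]
gripper_width: 76.8
clock: 7.1
ee_pos: [584.7, -131.5, 18.3]
ee_rot: [-2.209, -2.234, -0.0]
force: [-1.4, 0.1, 0.4]
gripper_width: 77.1
```

B drags about 1.5 N within noise, well under 3.5 N, so it is polished. A is next.

```bash
python3 -m jog '[{"linear":[-1,0,0],"rot":[0,0,0]},{"linear":[-1,0,3],"rot":[0,0,0]},{"linear":[-1,0,6.5],"rot":[0,0,0]},{"linear":[-3,-3,6.5],"rot":[0,0,0]},{"linear":[-5.5,-6,6.5],"rot":[0,0,0]},{"linear":[-8,-9.4,6.5],"rot":[0,0,0]},{"linear":[-8,-9.4,6.5],"rot":[0,0,0]},{"linear":[-8,-9.4,6.5],"rot":[0,0,0]}]'
python3 - <<'E'
from h import *
o=r.get_obs();print(o['ee_pos'],o['force'])
for n in ['wrist','side']:
    c,T=cam_T(n)
    im,d=cams.get_image(n);cv2.imwrite(f'pics/{n}4.png',im)
    us,vs=np.meshgrid(np.arange(560),np.arange(420));m=d>0
    p=ray(c,us[m].astype(float),vs[m].astype(float))*d[m];P=(T[:3,:3]@p).T+T[:3,3]
    for q in [(505,-226),(576,-131),(566,-36)]:
        k=P[(np.hypot(P[:,0]-q[0],P[:,1]-q[1])<40)&(P[:,2]>47)&(P[:,2]<55)]
        if len(k)>50:
            (x,y),rr=cv2.minEnclosingCircle(k[:,:2].astype(np.float32));print(n,q,x,y,rr,np.median(k[:,2]),len(k))
E
```

```text
clock: 7.9
ee_pos: [503.4, -226.7, 83.6]
ee_rot: [2.213, 2.23, -0.0]
force: [0.4, 0.6, 1.0]
gripper_width: 77.0
[ 503.35369219 -226.65106043   83.5765985 ] [0.41395616 0.55883063 0.95749619]
wrist (505, -226) 505.8794250488281 -224.86569213867188 28.22020149230957 52.33297700263927 7583
wrist (576, -131) 576.1369018554688 -129.4135284423828 28.333728790283203 52.38001360706251 11152
side (505, -226) 506.0044250488281 -226.8843994140625 29.4105224609375 51.30394778815554 451
side (576, -131) 574.42919921875 -130.15585327148438 29.473697662353516 51.4408945114271 294
```

View pics/wrist4.png

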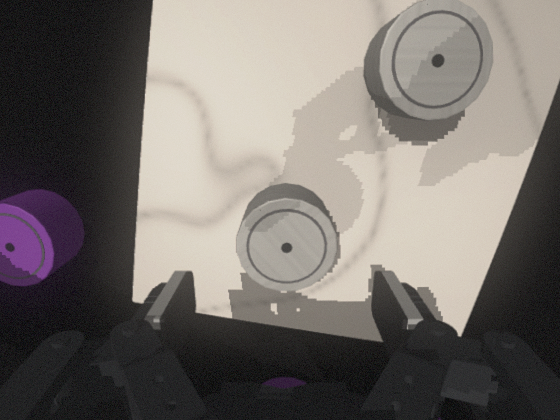

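A (287,246 in the wrist picture) is centred between the jaws at (505.6,-226). The purple discs are clear of it. Lowering and pushing.

```bash
python3 -m jog '[{"linear":[0,0,-2.5],"rot":[0,0,0]},{"linear":[0,0,-5],"rot":[0,0,0]},{"linear":[0,0,-6.5],"rot":[0,0,0]},{"linear":[0,0,-6.5],"rot":[0,0,0]},{"linear":[0,0,-6.5],"rot":[0,0,0]}]'
python3 -m jog '[{"linear":[0.3,0,0],"rot":[0,0,0]},{"linear":[0.6,0,0],"rot":[0,0,0]},{"linear":[0.9,0,0],"rot":[0,0,0]},{"linear":[1.2,0,0],"rot":[0,0,0]},{"linear":[1.5,0,0],"rot":[0,0,0]},{"linear":[1.8,0,0],"rot":[0,0,0]},{"linear":[2.1,0,0],"rot":[0,0,0]},{"linear":[2.4,0,0],"rot":[0,0,0]}]'
python3 -m jog '[{"linear":[0.3,0,0],"rot":[0,0,0]},{"linear":[0.6,0,0],"rot":[0,0,0]},{"linear":[0.9,0,0],"rot":[0,0,0]}]'
python3 -m jog '[{"linear":[0.3,0,0],"rot":[0,0,0]},{"linear":[0.6,0,0],"rot":[0,0,0]}]'
python3 -m jog '[{"linear":[0.3,0,0],"rot":[0,0,0]}]'
python3 -m jog '[{"linear":[0.3,0,0],"rot":[0,0,0]}]'
```

```text
clock: 8.5
ee_pos: [504.8, -225.0, 18.4]
ee_rot: [-2.208, -2.235, -0.0]
force: [0.1, -0.9, 0.3]
gripper_width: 76.7
clock: 9.3
ee_pos: [522.3, -225.4, 18.2]
ee_rot: [-2.205, -2.225, 0.009]
force: [-10.8, -0.1, 10.5]
gripper_width: 76.8
clock: 9.6
ee_pos: [531.4, -225.4, 18.2]
ee_rot: [-2.204, -2.225, 0.009]
force: [-10.6, 0.5, 10.6]
gripper_width: 76.9
clock: 9.8
ee_pos: [537.4, -225.4, 18.2]
ee_rot: [-2.204, -2.225, 0.009]
force: [-11.2, -0.4, 10.4]
gripper_width: 76.6
clock: 9.9
ee_pos: [540.3, -225.5, 18.2]
ee_rot: [-2.204, -2.225, 0.009]
force: [-11.1, 0.3, 10.0]
gripper_width: 77.1
clock: 10.0
ee_pos: [543.4, -225.5, 18.2]
ee_rot: [-2.204, -2.225, 0.009]
force: [-11.2, -0.2, 10.6]
gripper_width: 76.7
```

A drags about 11 N, far above the 1.5 N limit for a polished one, so it is the rough blank. I'll back off and look before grasping.

```bash
python3 -m jog '[{"linear":[-0.8,0,0],"rot":[0,0,0]},{"linear":[-1.5,0,0],"rot":[0,0,0]},{"linear":[-1.5,0,0],"rot":[0,0,0]},{"linear":[-1.5,0,0],"rot":[0,0,0]}]'
python3 - <<'E'
from h import *
o=r.get_obs();print(o['ee_pos'],o['force'])
for n in ['wrist','side','scene']:
    c,T=cam_T(n)
    im,d=cams.get_image(n);cv2.imwrite(f'pics/{n}5.png',im)
    us,vs=np.meshgrid(np.arange(560),np.arange(420));m=d>0
    p=ray(c,us[m].astype(float),vs[m].astype(float))*d[m];P=(T[:3,:3]@p).T+T[:3,3]
    for q in [(535,-226)]:
        k=P[(np.hypot(P[:,0]-q[0],P[:,1]-q[1])<32)&(P[:,2]>46)&(P[:,2]<55)]
        if len(k)>50:
            (x,y),rr=cv2.minEnclosingCircle(k[:,:2].astype(np.float32));print(n,q,x,y,rr,np.median(k[:,2]),len(k))
E
```

```text
clock: 10.4
ee_pos: [534.9, -225.5, 18.4]
ee_rot: [2.209, 2.233, 0.001]
force: [0.7, 1.3, -0.8]
gripper_width: 76.8
[ 534.89277379 -225.49113811   18.42964851] [ 0.71691372  1.3183765  -0.79924708]
wrist (535, -226) 534.6026000976562 -224.84815979003906 28.344547271728516 52.30290369190702 15561
side (535, -226) 531.7509155273438 -225.46343994140625 29.952726364135742 51.27468646913388 420
scene (535, -226) 536.5618896484375 -226.30862426757812 28.7227840423584 49.93780289133974 207
```

View pics/wrist5.png

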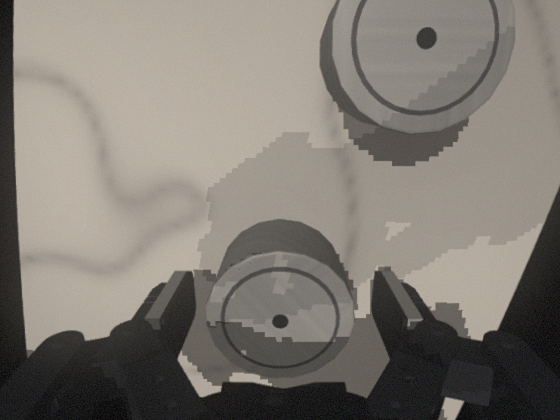

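View pics/side5.png

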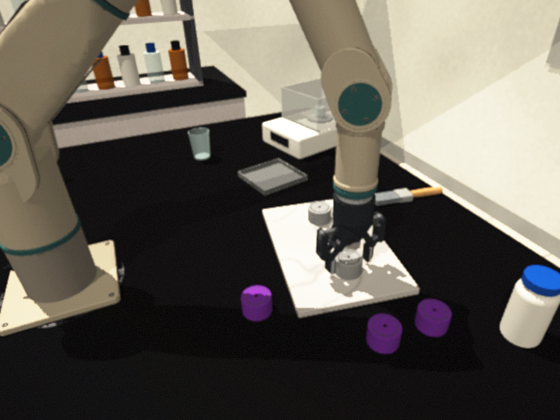

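A slid about 29 mm, lies flat and is centred in the jaws (280,318 in the wrist picture). Gripping and lifting.

```bash
python3 -m jog '[{"linear":[0,0,-0.2],"rot":[0,0,0]},{"linear":[0,0,-0.2],"rot":[0,0,0]},{"linear":[0,0,-0.2],"rot":[0,0,0]},{"linear":[0,0,-0.2],"rot":[0,0,0]},{"linear":[0,0,-0.2],"rot":[0,0,0]},{"linear":[0,0,-0.2],"rot":[0,0,0]},{"linear":[0,0,-0.2],"rot":[0,0,0]},{"linear":[0,0,-0.2],"rot":[0,0,0]}]' 1
python3 -m jog '[{"linear":[0,0,1],"rot":[0,0,0]},{"linear":[0,0,3],"rot":[0,0,0]},{"linear":[0,0,6],"rot":[0,0,0]},{"linear":[0,0,9],"rot":[0,0,0]},{"linear":[0,0,11],"rot":[0,0,0]},{"linear":[0,0,11],"rot":[0,0,0]}]'
python3 - <<'E'
from h import *
o=r.get_obs();print(o['ee_pos'],o['force'],o['gripper_width'])
for n in ['wrist','scene']:
    im,d=cams.get_image(n);cv2.imwrite(f'pics/{n}6.png',im)
E
```

```text
clock: 11.35
ee_pos: [534.2, -225.4, 16.4]
ee_rot: [-2.209, -2.233, 0.0]
force: [-3.0, 0.6, 4.4]
gripper_width: 55.0
clock: 11.95
ee_pos: [536.4, -226.3, 128.7]
ee_rot: [2.205, 2.23, 0.003]
force: [1.3, 0.3, -6.7]
gripper_width: 54.5
[ 536.41838058 -226.27473008  128.70053729] [ 1.32300875  0.31076304 -6.73546554] 54.51391337826053
```

View pics/scene6.png

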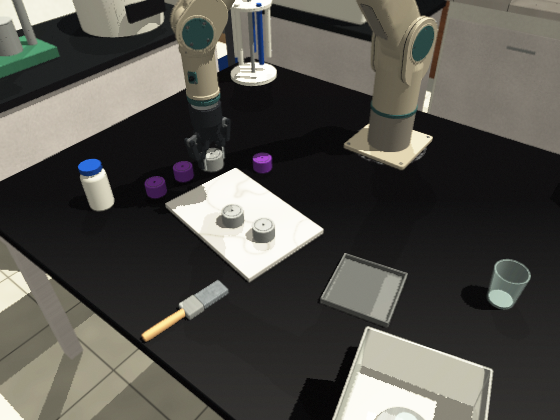

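View pics/wrist6.png

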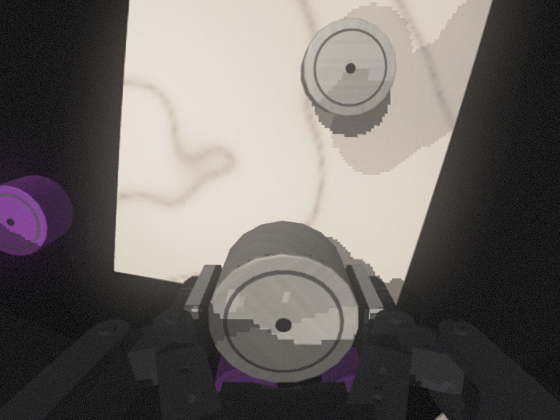

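The blank is held flat (opening 54.5 mm, about 7 N of weight), and the other two are still on the plate. Carrying it to the tray.

```bash
python3 -m jog '[{"linear":[0,2,0],"rot":[0,0,0]},{"linear":[0,6,0],"rot":[0,0,0]},{"linear":[0,10,0],"rot":[0,0,0]},{"linear":[1,14,0],"rot":[0,0,0]},{"linear":[1,18,0],"rot":[0,0,0]},{"linear":[1,22,0],"rot":[0,0,0]},{"linear":[1,26,0],"rot":[0,0,0]},{"linear":[1,30,0],"rot":[0,0,0]}]'
python3 -m jog '[{"linear":[0.5,4,0],"rot":[0,0,0]},{"linear":[1.5,8,0],"rot":[0,0,0]},{"linear":[1.5,12,0],"rot":[0,0,0]},{"linear":[1.5,15,0],"rot":[0,0,0]},{"linear":[1.5,16.8,0],"rot":[0,0,0]},{"linear":[1.5,16.8,0],"rot":[0,0,0]},{"linear":[1.5,16.8,-3],"rot":[0,0,0]},{"linear":[1.5,16.8,-5],"rot":[0,0,0]}]'
python3 -m jog '[{"linear":[0,0,0],"rot":[0,0,0]},{"linear":[0,0,0],"rot":[0,0,0]}]'
python3 - <<'E'
from h import *
o=r.get_obs();print(o['ee_pos'],o['force'],o['gripper_width'])
c,T=cam_T('wrist')
for n in ['wrist','side']:
    im,d=cams.get_image(n);cv2.imwrite(f'pics/{n}7.png',im)
    c,T=cam_T(n)
    us,vs=np.meshgrid(np.arange(560),np.arange(420));m=d>0
    p=ray(c,us[m].astype(float),vs[m].astype(float))*d[m];P=(T[:3,:3]@p).T+T[:3,3]
    k=P[(P[:,2]>10)&(P[:,2]<20)&(P[:,0]>460)&(P[:,0]<660)&(P[:,1]>140)&(P[:,1]<350)]
    print(n,len(k),cv2.minAreaRect(k[:,:2].astype(np.float32)))
E
```

```text
clock: 12.85
ee_pos: [542.9, 76.1, 124.3]
ee_rot: [-2.208, -2.232, 0.005]
force: [0.8, -0.3, -6.7]
gripper_width: 54.3
clock: 13.65
ee_pos: [558.9, 239.9, 74.5]
ee_rot: [2.211, 2.231, -0.005]
force: [-0.6, -0.3, -8.3]
gripper_width: 54.5
clock: 13.85
ee_pos: [559.4, 240.5, 75.9]
ee_rot: [2.211, 2.231, -0.003]
force: [0.7, 0.9, -5.7]
gripper_width: 54.6
[559.42779017 240.51840306  75.87717744] [ 0.67476832  0.94127743 -5.67098294] 54.6414361611395
wrist 5725 ((558.476318359375, 246.3399200439453), (150.63937377929688, 150.06361389160156), 11.893824577331543)
side 315 ((556.6838989257812, 243.0869140625), (152.4586639404297, 154.2263641357422), 12.665674209594727)
```

View pics/wrist7.png

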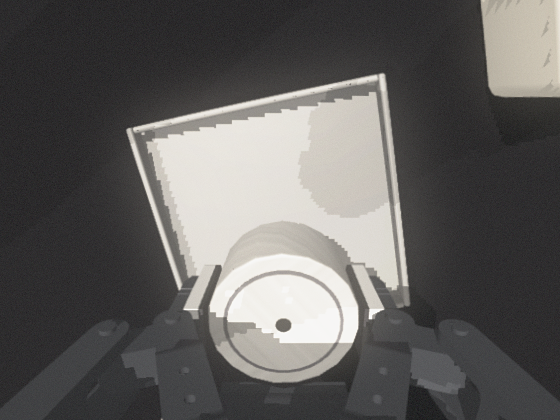

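View pics/side7.png

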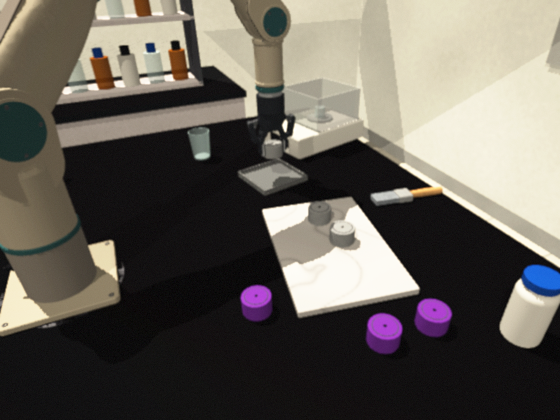

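The blank is above the tray centre, which I measure at (558,244); the jaws fit inside with room. Lowering gently.

```bash
python3 -m jog '[{"linear":[0,0.2,-2],"rot":[0,0,0]},{"linear":[0,0.2,-4],"rot":[0,0,0]},{"linear":[0,0.2,-5.5],"rot":[0,0,0]},{"linear":[0,0.2,-6.2],"rot":[0,0,0]},{"linear":[0,0.2,-6.5],"rot":[0,0,0]},{"linear":[0,0.2,-6.6],"rot":[0,0,0]},{"linear":[0,0.2,-6.7],"rot":[0,0,0]},{"linear":[0,0.2,-6.7],"rot":[0,0,0]}]'
python3 -m jog '[{"linear":[0,0,-0.1],"rot":[0,0,0]},{"linear":[0,0,-0.2],"rot":[0,0,0]},{"linear":[0,0,-0.2],"rot":[0,0,0]}]'
```

```text
clock: 14.75
ee_pos: [559.9, 244.6, 9.9]
ee_rot: [2.209, 2.233, 0.002]
force: [-0.3, -0.6, -7.5]
gripper_width: 54.7
clock: 15.05
ee_pos: [559.3, 244.6, 7.3]
ee_rot: [-2.209, -2.234, 0.0]
force: [-0.6, 0.2, -6.9]
gripper_width: 54.5
```

```bash
python3 -m jog '[{"linear":[0,0,-0.05],"rot":[0,0,0]},{"linear":[0,0,-0.1],"rot":[0,0,0]},{"linear":[0,0,-0.1],"rot":[0,0,0]}]'
python3 -m jog '[{"linear":[0,0,-0.05],"rot":[0,0,0]},{"linear":[0,0,-0.1],"rot":[0,0,0]},{"linear":[0,0,-0.1],"rot":[0,0,0]}]'
```

```text
clock: 15.35
ee_pos: [559.4, 244.5, 6.2]
ee_rot: [-2.209, -2.234, 0.0]
force: [-0.4, 0.1, -7.7]
gripper_width: 54.4
clock: 15.65
ee_pos: [559.4, 244.5, 5.4]
ee_rot: [-2.209, -2.234, -0.0]
force: [-0.3, -0.7, -5.2]
gripper_width: 55.3
```

```bash
python3 -m jog '[{"linear":[0,0,-0.05],"rot":[0,0,0]},{"linear":[0,0,-0.05],"rot":[0,0,0]}]'
```

```text
clock: 15.85
ee_pos: [559.5, 244.5, 5.4]
ee_rot: [-2.209, -2.233, -0.0]
force: [-2.0, -1.0, 1.4]
gripper_width: 54.7
```

Contact: the weight has come off (+1.4 N). Releasing slowly and rising.

```bash
python3 -m jog '[{"linear":[0,0,0],"rot":[0,0,0]},{"linear":[0,0,0],"rot":[0,0,0]},{"linear":[0,0,0],"rot":[0,0,0]},{"linear":[0,0,0],"rot":[0,0,0]}]' 0.1
python3 -m jog '[{"linear":[0,0,1],"rot":[0,0,0]},{"linear":[0,0,3],"rot":[0,0,0]},{"linear":[0,0,6],"rot":[0,0,0]},{"linear":[0,0,10],"rot":[0,0,0]},{"linear":[0,0,14],"rot":[0,0,0]},{"linear":[0,0,16],"rot":[0,0,0]},{"linear":[0,0,16],"rot":[0,0,0]},{"linear":[0,0,16],"rot":[0,0,0]}]'
python3 - <<'E'
from h import *
o=r.get_obs();print(o['ee_pos'],o['force'],o['gripper_width'])
for n in ['wrist','scene','side']:
    c,T=cam_T(n)
    im,d=cams.get_image(n);cv2.imwrite(f'pics/{n}8.png',im)
    us,vs=np.meshgrid(np.arange(560),np.arange(420));m=d>0
    p=ray(c,us[m].astype(float),vs[m].astype(float))*d[m];P=(T[:3,:3]@p).T+T[:3,3]
    for q,z in [((559,245),40),((576,-131),51),((570,-36),51)]:
        k=P[(np.hypot(P[:,0]-q[0],P[:,1]-q[1])<35)&(abs(P[:,2]-z)<4.5)]
        if len(k)>50:
            (x,y),rr=cv2.minEnclosingCircle(k[:,:2].astype(np.float32))
            A=np.c_[k[:,:2],np.ones(len(k))];s=np.linalg.lstsq(A,k[:,2],rcond=None)[0]
            print(n,q,round(x,1),round(y,1),round(rr,1),np.median(k[:,2]).round(1),'slope',s[:2].round(3))
E
```

```text
clock: 16.25
ee_pos: [559.8, 244.6, 5.0]
ee_rot: [2.209, 2.233, 0.001]
force: [0.1, 0.0, -0.3]
gripper_width: 76.4
clock: 17.05
ee_pos: [559.3, 244.7, 165.3]
ee_rot: [-2.209, -2.234, -0.001]
force: [0.9, -0.4, -0.4]
gripper_width: 77.2
[559.27547311 244.6869563  165.32827476] [ 0.8570483  -0.43918073 -0.36393155] 77.2100900212956
wrist (559, 245) 560.5 245.1 27.9 41.4 slope [-0.    -0.009]
scene (559, 245) 561.5 241.6 29.2 39.1 slope [ 0.001 -0.005]
scene (576, -131) 579.3 -131.2 28.9 50.0 slope [-0.005  0.001]
scene (570, -36) 571.3 -36.2 29.0 50.1 slope [ 0.002 -0.004]
side (559, 245) 558.6 242.2 29.4 40.5 slope [0.017 0.006]
side (576, -131) 574.6 -131.1 28.6 51.4 slope [0.018 0.02 ]
side (570, -36) 567.2 -35.1 29.0 51.4 slope [0.011 0.021]
```

View pics/wrist8.png

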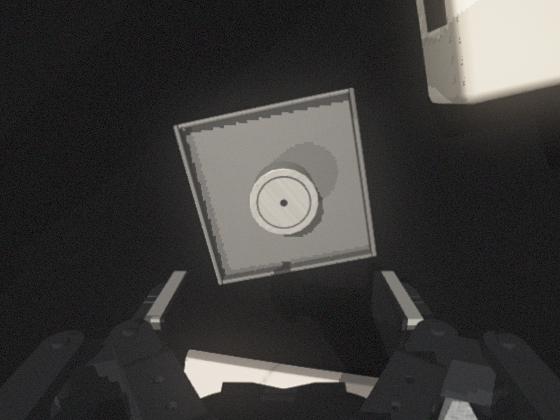

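View pics/scene8.png

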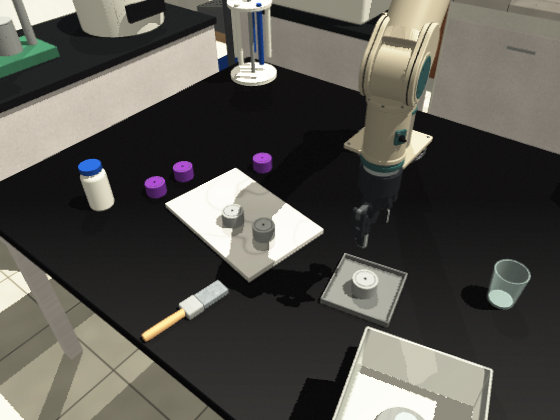

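The blank lies flat in the tray, at (284,203) in the wrist picture and (364,284) in the scene picture, with its top at z≈40. The polished two are on the plate at (232,215) and (263,229), and the purple discs have not moved.

```bash
python3 -c "
from bench import r
print(r.close_job(), r.get_obs()['clock'])"
```

```text
the job is handed in; nothing more can be done
the job is handed in; nothing more can be done
```

The rough blank is lying flat in the grey tray, and the job was handed in at about 17 s of the 56 s allowed.

- **Finding the rough one:** I slid each of the three blanks about 30 mm in +x, one at a time.
  - The one nearest the tray dragged about 0.7 N.
  - The middle one read 1.1–2.0 N, averaging about 1.5 N. That is right at the polished limit but within sensor noise and far below 3.5 N.
  - The farthest dragged about 11 N. It also showed about 10 N of vertical force on the tool, probably the blank jamming against the finger, so I took it as the rough one.
- **Placing it:** I gripped the rough blank, carried it over and lowered it in small steps until its weight came off the wrist, then released it and rose clear.
- **Last checks:** The blank is near the tray centre at about (560, 243) with its top at z≈40 mm, level to within 0.02 in slope. The two polished blanks are standing flat on the plate and were never lifted. The purple look-alikes were not touched, and the gripper is clear.
- **Disagreement between cameras:** They differed by 1–5 mm in position and about 2 mm in height, slightly beyond the stated calibration accuracy in places. This did not affect the result.

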